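Shut the oak bit case for the night

TASK

Shut the oak bit case on the bench mat for the night: push both of its open drawers fully home, and push its raised lid over and lower it gently until it lies closed on the rim. Do it with the fingertips alone, without lifting the case or shoving it about, and leave everything else on the bench and in the case's tray where it is.

Things in the scene. Friction and masses are not known exactly. Their poses are not given: they have to be found in the camera images.
- case: Loose oak box, 3 to 4 kg in all, level on the bench (z = 0); without lid 180 deep (x), 260 wide (y), 72 high. Origin: centre of its underside; x from drawer front (face x = -90, turned roughly to world +y) to hinged back (x = +90), y to the left as seen facing the drawers, z up. Tray in its front half; behind, bits stand up to 15 above the rim. May slide if pushed with over 15 N.
- drawer_left (a joint): How far the left drawer (at y = +62.5 in the case's frame) is pulled out, in m: 0 = home, its overlay front shut against the case's front; it comes out along the case's -x, up to 0.085. Starts 0.025 to 0.070. It stays where it is left; about 2 to 3 N pushes it.
- drawer_right (a joint): The same for the right drawer (at y = -62.5 in the case's frame).
- drawer_left_front (a point): Centre of the outer face of the left drawer's front: a flat board 120 wide, 38 high (9 to 47 above the bench), 12 thick, standing proud of the case (home, this point is at x = -102 in the case's frame), with a flush brass ring in its middle and nothing that sticks out. Moves with the drawer.
- drawer_right_front (a point): The same for the right drawer.
- lid (a joint): Opening angle of the lid in rad: 0 = closed, lying on the rim; 1.57 = upright; more = leaning back, away from the drawers, up to a stop at 1.95. Starts 1.55 to 1.85. Its hinges are stiff: it stays at any angle; pushing it at the free edge takes up to about 5 N.
- lid_hinge (a point): Middle of the lid's hinge line, on the top of the case's back: (90, 0, 72) mm in the case's frame. The hinge line is along the case's y. The lid turns about it.
- lid_edge (a point): Middle of the lid's free edge, on its outer (top) face. The lid is a hollow shell, 180 from hinge line to free edge, 260 wide, 26 thick (8 top board, 10 side walls). Closed, this point is at (-90, 0, 98) in the case's frame and the flat outer face looks up; open, that face looks to the back, away from the drawers.
- collet: Bystander: small brass cylinder 24 across, 22 high, standing in the left half of the case's tray. Origin: centre of its underside.
- slip_stone: Bystander: grey sharpening stone 22 x 75 x 12 lying in the right half of the case's tray. Origin: centre of its underside.
- tin_a: Bystander: steel tin 58 across, 76 high, standing beside the case's left flank. Origin: centre of its underside.
- tin_b: Bystander: another such tin, standing behind the case's back.
- glue_bottle: Bystander: white glue bottle with a red nozzle, 54 across, 148 high. Origin: centre of its underside.
- pliers: Bystander: pliers with yellow handles, 160 long, 14 high, lying some 250 to 280 mm in front of the case's centre. Origin: at its pivot, on the bench.
- screwdriver: Bystander: screwdriver lying on the bench, 200 long, 26 high, red handle. Origin: under its middle.
- sanding_block: Bystander: cork sanding block with blue abrasive underneath, 100 x 60 x 32. Origin: centre of its underside.

How it is judged (in metres and radians):
At the end, for the whole second after the job is handed in: Both drawers are within 4 mm of home, the lid is closed to within 0.03 rad, and the case is at rest within 30 mm of where it started (value of joint each of drawer_left, drawer_right below 0.004 m and value of joint lid below 0.03 rad and distance of case from where it was at the start of the episode below 0.03 m and linear speed of case below 0.01 m/s); the robot touches nothing.
It fails at once if the lid is slammed (it comes down the last 0.5 rad faster than 2 rad/s) (value of joint lid below 0.5 rad and velocity of joint lid below -2 rad/s).
It fails at once if the arm or the body of the gripper, instead of the fingers, leans on the case with more than 20 N (contact force between case and the arm above 20 N).
It fails at once if the case, its lid or a drawer is pushed or pressed harder than 60 N (contact force between case and the fingers above 60 N).
It fails at once if the case is lifted by more than 20 mm, tilted by more than 0.15 rad or shoved by more than 30 mm (height (world z) of case above 0.02 m or angle between case's own z axis and vertical above 0.15 rad or distance of case from where it was at the start of the episode above 0.03 m).
It fails at once if another thing on the bench or in the tray is moved by more than 30 mm, or the glue bottle or a tin is knocked over (distance of any of collet, slip_stone, tin_a, tin_b, glue_bottle, pliers, screwdriver, sanding_block from where it was at the start of the episode above 0.03 m or angle between any of tin_a, tin_b, glue_bottle's own z axis and vertical above 0.5 rad).
It also fails if it takes over 72 s, if anything falls off the work surface, if the arm or the gripper's body presses on something with over 40 N, if the wrist force passes 120 N, or if a joint passes its speed limit or range.

ROBOT

A 6-joint arm with a two-finger parallel gripper is mounted at the origin on the work surface. World frame = base frame: x ahead of the robot, y to its left, z up, the work surface at z = 0. Lengths are in m, angles in degrees, forces in N, time in s.
With the tool pointing down it reaches from about 0.35 to 0.875 m from the base axis. Payload 4.2 kg.
Tool frame: the origin (TCP) lies on the centre line of the jaws, within the pads' length; the fingertips stand 19 mm ahead of it and the grasp point (between the pads) is the TCP; x points along the fingers, y is the direction in which the jaws open and shut, and the axes are right-handed (so a half turn about x gives the same grasp; the last joint's range is limited). The gripper opens to 87 mm and grips with 3 to 60 N. Pads are 19 mm wide; open, the fingers measure 117 mm over their backs; the gripper's body (75 mm by 190 mm) begins 51 mm behind the grasp point.
Start: joints at [83.744, 22.042, 0.453, 0, -68.411, -14.817], TCP at [0.225, 0.583, 0.242] pointing down, gripper open.
Joint ranges: [-179.83, 179.83], [-69.29, 118.12], [-61.27, 80.66], [-181.25, 117.63], [-171.15, -9.14], [-177.46, 177.46]. Speed limits (degrees/s): [159.86, 159.86, 180, 180, 180, 180].

INTERFACE

Orientations are given as a 3x3 rotation matrix whose columns are the frame's x, y, z axes.
In Python, from station import r, viewer, job, spotter gives the robot as it stands.
- The arm moves only by the tool play_rows, never from a script. Its argument "commands" is a list of rows, each an object of numbers: "fingers": the gripper command: -1 is fully open, 1 is shut, values between are in proportion; "tx", "ty", "tz": the shift along the tool's x, y, z normalised to -1 to 1, where 1 is 750 mm; "ax", "ay", "az": the turn, a rotation vector about the tool's x, y, z normalised to -1 to 1, where 1 is pi rad. In form: [{"fingers": .., "tx": .., "ty": .., "tz": .., "ax": .., "ay": .., "az": ..}, ...]. A call has 1 to 5 rows; each row is the pose to reach, as a shift and turn from the pose commanded when the call began, along the tool's axes at that moment, turning the shorter way round; what a row does not reach only later rows make up. A row lasts 1/12 s, in which the tool goes at most 41.7 mm and 7.16 degrees, less where a joint would pass 70% of its speed; a pose out of reach is approached as far as the arm can. A call with a number of a shift or a turn outside -1 to 1 is refused whole. A call with a gripper value outside its range is refused whole. The fingers move at their own pace and stop on an object; the grip force is fixed at half the most. Time passes only in rows, so rows that repeat a pose let the fingers close. It gives the time, the measured TCP pose, the force and the opening at its end, in the units of the state.
- r.sense(): the state, without advancing time (a new reading comes with each control period).
- viewer.capture(name): name is "scene" or "top" or "wrist"; returns a dict with "image" (420x560x3 uint8, red, green, blue), "fx", "fy", "cx", "cy" (pixels), "R" (3x3) and "t" (3): a world point X has camera coordinates R X + t; the wrist camera has in their place "mount" (4x4, takes a point from camera to tool coordinates, whose origin is the TCP and whose axes are the tool frame's). Camera axes: x right, y down, z forward; pixel columns grow to the right and rows downward; lengths in m; the calibration is good to about 2 mm. A picture is of the moment at which its call begins: read the wrist's pose just before it. There is no depth.
- job.finish_job(): hands the job in, once; it reports no verdict.
Trained networks look in a picture, given as the dict that the camera call returned (one of the last four; its "shot" number tells which), for a name from the list of things; names that differ only in an ending like _2 or _b are one class to them, and where a whole thing is asked for, a point or a joint stands for the part that bears it (a point fixed in the world has none). Each returns a list of dicts, best first, with "score" (0 to 1); they miss things now and then, are a little off and sometimes report something else, mostly with a low value. They report only what shows in the picture. A call takes as long as a camera call.
- spotter.find_in(name, picture): "uv" ([column, row] in pixels, amid what is visible of it).
- spotter.silhouettes(name, picture): "region" (420x560 bool, what is visible of it) and "uv" ([column, row] in pixels, amid what is visible of it).
The state is a dict: "time_s": time; "joints": joint angles; "joint_velocities": joint speeds; "effort": joint torques, N m; "tcp_pos": TCP position; "ee_rot": TCP orientation; "wrist_force": force on the tool from outside, world axes, zero at the start; "moment": the same for the moment, N m; "gripper_width": opening from 0.0 (shut) to 1.0 (fully open).
Only numpy, scipy, OpenCV 4.12 (cv2) and the standard library are available. Lean on these libraries where they do the work, as an engineer would, in place of code of your own. Each camera call takes 0.05 s, during which the arm holds its last target. There are 200 camera calls.

## Working session

There is one attempt and no reset: what is moved stays moved. The work goes in short steps, Python scripts to look and compute and a tool call to move; the robot and the scene stay as the last step left them, time stands still between calls to the robot, and variables do not carry over. Pictures are saved under pics/ and viewed, about 8 in all and at most 12, crops included, and the job is handed in when it is done.

Besides the shell and the picture viewer there is one more tool, called after "Emit:" by a JSON object that holds its "fn" and its "kwargs". play_rows: Moves the arm, as the interface text tells. Its arguments: {"type":"object","properties":{"commands":{"type":"array"}},"required":["commands"]}

```bash
mkdir -p pics; ls; cat > h.py <<'E'
import numpy as np, cv2
from station import r, viewer, job, spotter
def P(c):
    return np.array([[c['fx'],0,c['cx']],[0,c['fy'],c['cy']],[0,0,1]])
def ray(c,uv,z):
    R=np.array(c['R']);t=np.array(c['t']);o=-R.T@t
    d=R.T@np.linalg.inv(P(c))@np.array([uv[0],uv[1],1.]);return o+d*(z-o[2])/d[2]
def proj(c,X):
    q=np.array(X)@np.array(c['R']).T+np.array(c['t']);q=q@P(c).T;return q[...,:2]/q[...,2:]
def save(c,n): cv2.imwrite('pics/'+n,np.array(c['image'])[...,::-1])
E
python3 - <<'E'
from h import *
s=r.sense();print(s['tcp_pos'],np.round(s['ee_rot'],3).tolist())
for n in ['scene','top']:
    c=viewer.capture(n);save(c,n+'.png');print(n,c['fx'],np.round(c['R'],3).tolist(),np.round(c['t'],3))
    for k in ['case','lid_edge','drawer_left_front','drawer_right_front','lid_hinge','tin_a','glue_bottle','pliers','screwdriver','sanding_block','collet','slip_stone']:
        print(k,[(np.round(d['uv']).tolist(),round(d['score'],2),np.round(ray(c,d['uv'],0),3)[:2].tolist()) for d in spotter.find_in(k,c)[:3]])
a=cv2.imread('pics/scene.png');b=cv2.imread('pics/top.png')
E
```

```text
pics
[0.22449757 0.58267475 0.2404571 ] [[-0.001, -0.36, -0.933], [-0.002, -0.933, 0.36], [-1.0, 0.002, -0.0]]
scene 435.0246008023104 [[0.691, 0.723, -0.015], [0.539, -0.53, -0.655], [-0.481, 0.444, -0.756]] [-0.374 -0.245  1.598]
case [([278.0, 225.0], 0.78, [0.538, -0.021])]
lid_edge [([248.0, 222.0], 0.96, [0.462, -0.079]), ([331.0, 220.0], 0.75, [0.636, 0.11])]
drawer_left_front [([326.0, 222.0], 0.93, [0.633, 0.09]), ([332.0, 184.0], 0.74, [0.536, 0.223])]
drawer_right_front [([302.0, 196.0], 0.63, [0.505, 0.116])]
lid_hinge [([246.0, 225.0], 0.77, [0.468, -0.09])]
tin_a [([235.0, 262.0], 0.76, [0.55, -0.204]), ([328.0, 261.0], 0.71, [0.733, -0.009]), ([133.0, 273.0], 0.69, [0.377, -0.43])]
glue_bottle [([395.0, 165.0], 0.77, [0.628, 0.445]), ([328.0, 262.0], 0.62, [0.735, -0.01])]
pliers [([331.0, 184.0], 0.62, [0.534, 0.222])]
screwdriver [([327.0, 119.0], 0.65, [0.29, 0.468])]
sanding_block [([132.0, 270.0], 0.58, [0.367, -0.429])]
collet []
slip_stone [([279.0, 209.0], 0.66, [0.492, 0.025])]
top 474.12440384437787 [[-0.001, -1.0, -0.018], [-0.987, 0.004, -0.16], [0.16, 0.017, -0.987]] [0.028 0.541 1.456]
case [([314.0, 198.0], 0.78, [0.592, -0.076]), ([293.0, 185.0], 0.16, [0.636, -0.009])]
lid_edge [([348.0, 193.0], 0.77, [0.61, -0.188]), ([273.0, 184.0], 0.34, [0.641, 0.057])]
drawer_left_front [([273.0, 180.0], 0.98, [0.655, 0.059])]
drawer_right_front [([267.0, 220.0], 0.91, [0.52, 0.077])]
lid_hinge [([348.0, 191.0], 0.95, [0.617, -0.187])]
tin_a [([363.0, 200.0], 0.62, [0.585, -0.235]), ([301.0, 146.0], 0.53, [0.768, -0.035])]
glue_bottle [([169.0, 175.0], 0.68, [0.674, 0.403])]
pliers [([228.0, 220.0], 0.73, [0.521, 0.205])]
screwdriver [([154.0, 285.0], 0.7, [0.312, 0.436])]
sanding_block [([428.0, 264.0], 0.87, [0.378, -0.436])]
collet []
slip_stone [([270.0, 222.0], 0.6, [0.514, 0.066]), ([298.0, 216.0], 0.51, [0.533, -0.022])]
```

View pics/scene.png

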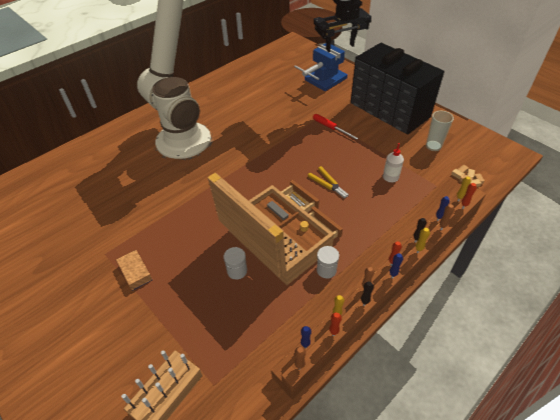

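View pics/top.png

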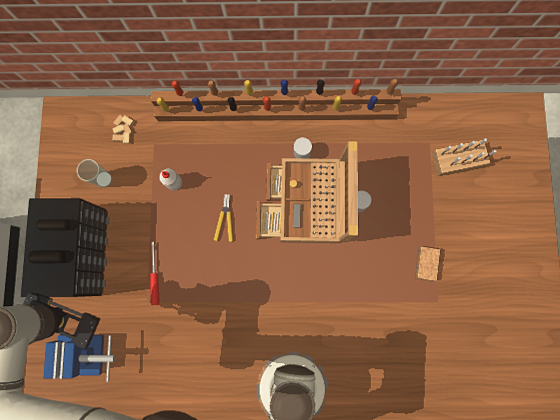

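```bash
python3 - <<'E'
import cv2
b=cv2.imread('pics/top.png')[130:255,245:375];cv2.imwrite('pics/top_c.png',cv2.resize(b,None,fx=4.8,fy=4.8,interpolation=cv2.INTER_CUBIC)[:600])
a=cv2.imread('pics/scene.png')[165:285,200:350];cv2.imwrite('pics/scene_c.png',cv2.resize(a,None,fx=5,fy=5,interpolation=cv2.INTER_CUBIC))
E
```

```text
(no output)
```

View pics/top_c.png

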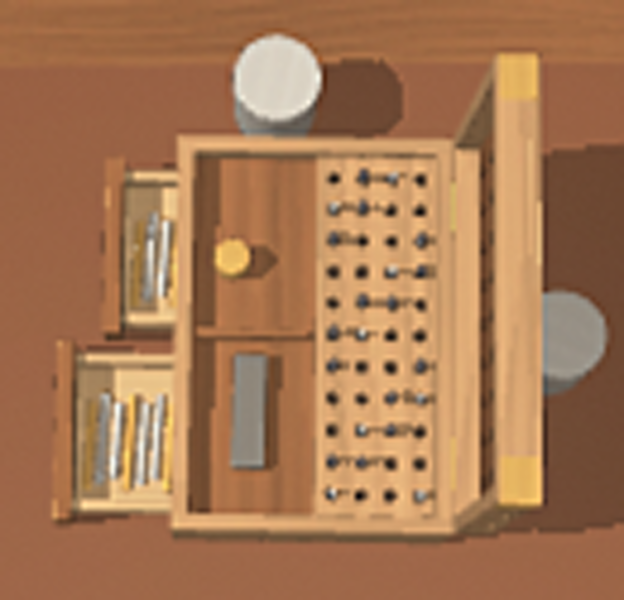

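View pics/scene_c.png

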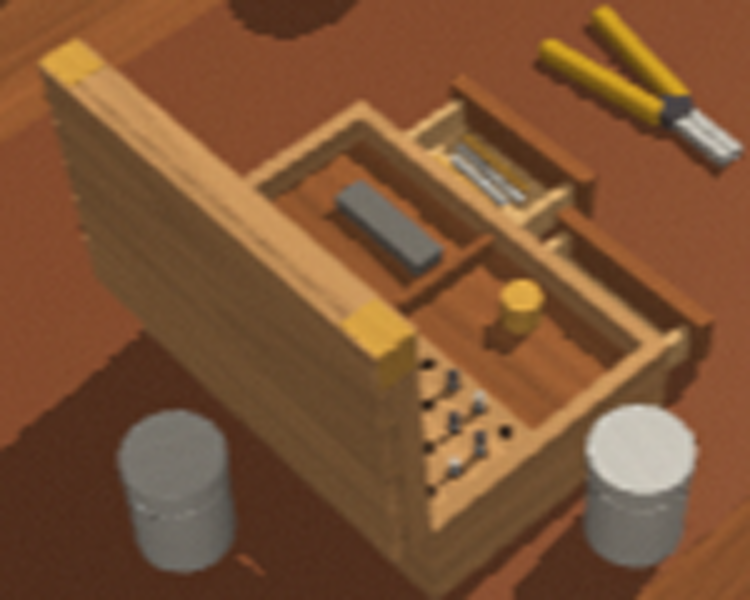

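```bash
cat > fit.py <<'E'
from h import *
from scipy.optimize import least_squares
def lidpt(r,y,n,th): return [.09-r*np.cos(th)+n*np.sin(th), y, .072+r*np.sin(th)+n*np.cos(th)]
def model(p):
    x,y,yaw,th,dl,dr=p
    X=np.array([[-.09,.13,.072],[-.09,-.13,.072],[.09,-.13,.072],lidpt(.18,.13,.026,th),lidpt(.18,-.13,.026,th),lidpt(.18,.13,0,th),lidpt(.18,-.13,0,th),
     [-.102-dl,.1225,.047],[-.102-dl,.0025,.047],[-.102-dr,-.0025,.047],[-.102-dr,-.1225,.047]])
    c,s=np.cos(yaw),np.sin(yaw)
    return X@np.array([[c,-s,0],[s,c,0],[0,0,1]]).T+[x,y,0]
if __name__=='__main__':
    T=viewer.capture('top');S=viewer.capture('scene')
    t=np.array([[178,138],[172,530],[450,533],[542,55],[542,503],[498,55],[498,500],[106,158],[107,335],[57,342],[55,520]])/4.8+[245,130]
    s=np.array([[672,342],[362,103],[378,360],[40,62],[413,332],[75,38],[712,322],[595,180],[457,77]])/5+[200,165]
    si=[0,1,3,4,5,6,7,9,10]
    f=lambda p:np.r_[(proj(T,model(p))-t).ravel(),(proj(S,model(p)[si])-s).ravel()]
    o=least_squares(f,[.59,-.06,-1.57,1.65,.04,.06],loss='soft_l1')
    print(np.round(o.x,4),np.degrees(o.x[2]));print(np.round(f(o.x).reshape(-1,2),1).tolist())
    print(np.round(model(o.x),3).tolist())
    x,y,yaw=o.x[:3];a=np.array([np.cos(yaw),np.sin(yaw)]);b=np.array([-a[1],a[0]])
    for d,yy in ((o.x[4],.0625),(o.x[5],-.0625)): print('front',[x,y]+a*(-.102-d)+b*yy)
    print('hinge',[x,y]+a*.09)
E
python3 fit.py
```

```text
[ 0.5781 -0.0593 -1.5889  1.6081  0.0337  0.0641] -91.03842132773644
[[-0.6, -1.1], [-0.8, -0.8], [-0.0, -0.5], [-1.1, -0.4], [-0.4, -0.7], [-1.3, -0.6], [-0.9, -0.2], [0.3, -1.0], [-0.7, -1.2], [0.1, -1.2], [-0.5, -0.6], [-1.8, 0.4], [-1.5, -0.7], [-1.9, 0.2], [-2.0, 0.5], [-0.5, -0.7], [-0.8, 0.1], [-1.4, -0.5], [-1.6, -1.0], [-0.9, -0.7]]
[[0.71, 0.028, 0.072], [0.45, 0.033, 0.072], [0.447, -0.147, 0.072], [0.706, -0.184, 0.251], [0.446, -0.18, 0.251], [0.706, -0.158, 0.252], [0.446, -0.154, 0.252], [0.703, 0.074, 0.047], [0.583, 0.076, 0.047], [0.579, 0.107, 0.047], [0.459, 0.109, 0.047]]
front [0.64307014 0.07523711]
front [0.51864175 0.10790543]
hinge [ 0.57649001 -0.14929681]
```

Emit:
{"fn": "play_rows", "kwargs": {"commands": [{"fingers": 1,"tx": 0,"ty": 0.325,"tz": -0.7235,"ax": 0.389,"ay": 0,"az": 0},{"fingers": 1,"tx": 0,"ty": 0.325,"tz": -0.7235,"ax": 0.389,"ay": 0,"az": 0},{"fingers": 1,"tx": 0,"ty": 0.325,"tz": -0.7235,"ax": 0.389,"ay": 0,"az": 0},{"fingers": 1,"tx": 0,"ty": 0.325,"tz": -0.7235,"ax": 0.389,"ay": 0,"az": 0},{"fingers": 1,"tx": 0,"ty": 0.325,"tz": -0.7235,"ax": 0.389,"ay": 0,"az": 0}]}}

```text
time_s: 1.82
tcp_pos: [0.3723, 0.4338, 0.2418]
ee_rot: [[0.0, -0.84, -0.542], [0.0, -0.542, 0.84], [-1.0, -0.0, 0.0]]
wrist_force: [-0.2, 0.3, 0.4]
gripper_width: 0.707
```

Emit:
{"fn": "play_rows", "kwargs": {"commands": [{"fingers": 1,"tx": 0,"ty": -0.105,"tz": -0.502,"ax": 0.188,"ay": 0,"az": 0},{"fingers": 1,"tx": 0,"ty": -0.105,"tz": -0.502,"ax": 0.188,"ay": 0,"az": 0},{"fingers": 1,"tx": 0,"ty": -0.105,"tz": -0.502,"ax": 0.188,"ay": 0,"az": 0},{"fingers": 1,"tx": 0,"ty": -0.105,"tz": -0.502,"ax": 0.188,"ay": 0,"az": 0},{"fingers": 1,"tx": 0,"ty": -0.105,"tz": -0.502,"ax": 0.188,"ay": 0,"az": 0}]}}

```text
time_s: 2.23
tcp_pos: [0.5196, 0.286, 0.2419]
ee_rot: [[0.0, -1.0, 0.018], [0.0, 0.018, 1.0], [-1.0, -0.0, 0.0]]
wrist_force: [2.2, 0.7, 0.1]
gripper_width: 0.326
```

Emit:
{"fn": "play_rows", "kwargs": {"commands": [{"fingers": 1,"tx": 0.1,"ty": -0.168,"tz": -0.198,"ax": 0,"ay": 0,"az": 0},{"fingers": 1,"tx": 0.1,"ty": -0.168,"tz": -0.198,"ax": 0,"ay": 0,"az": 0},{"fingers": 1,"tx": 0.1,"ty": -0.168,"tz": -0.198,"ax": 0,"ay": 0,"az": 0},{"fingers": 1,"tx": 0.1,"ty": -0.168,"tz": -0.198,"ax": 0,"ay": 0,"az": 0},{"fingers": 1,"tx": 0.1,"ty": -0.168,"tz": -0.198,"ax": 0,"ay": 0,"az": 0}]}}

```text
time_s: 2.65
tcp_pos: [0.6434, 0.1363, 0.1661]
ee_rot: [[0.0, -1.0, 0.013], [0.0, 0.013, 1.0], [-1.0, -0.0, 0.0]]
wrist_force: [0.3, 0.8, 0.7]
gripper_width: 0.017
```

Emit:
{"fn": "play_rows", "kwargs": {"commands": [{"fingers": 1,"tx": 0.16,"ty": 0,"tz": 0,"ax": 0.0,"ay": 0,"az": 0},{"fingers": 1,"tx": 0.16,"ty": 0,"tz": 0,"ax": 0,"ay": 0,"az": 0},{"fingers": 1,"tx": 0.16,"ty": 0,"tz": 0,"ax": 0,"ay": 0,"az": 0},{"fingers": 1,"tx": 0.16,"ty": 0,"tz": -0.02,"ax": 0,"ay": 0,"az": 0},{"fingers": 1,"tx": 0.16,"ty": 0,"tz": -0.04,"ax": 0,"ay": 0,"az": 0}]}}

```text
time_s: 3.07
tcp_pos: [0.6408, 0.1069, 0.0443]
ee_rot: [[-0.005, -1.0, 0.011], [-0.002, 0.011, 1.0], [-1.0, 0.005, -0.003]]
wrist_force: [0.5, -0.2, 1.4]
gripper_width: 0.007
```

Emit:
{"fn": "play_rows", "kwargs": {"commands": [{"fingers": 1,"tx": 0,"ty": 0,"tz": -0.012,"ax": 0.0,"ay": 0,"az": 0},{"fingers": 1,"tx": 0,"ty": 0,"tz": -0.024,"ax": 0,"ay": 0,"az": 0},{"fingers": 1,"tx": 0,"ty": 0,"tz": -0.036,"ax": 0,"ay": 0,"az": 0},{"fingers": 1,"tx": 0,"ty": 0,"tz": -0.048,"ax": 0,"ay": 0,"az": 0},{"fingers": 1,"tx": 0,"ty": 0,"tz": -0.06,"ax": 0,"ay": 0,"az": 0}]}}

```text
time_s: 3.48
tcp_pos: [0.6429, 0.0628, 0.0489]
ee_rot: [[0.005, -1.0, 0.012], [0.002, 0.012, 1.0], [-1.0, -0.005, 0.002]]
wrist_force: [0.7, 2.6, 1.7]
gripper_width: 0.002
```

Emit:
{"fn": "play_rows", "kwargs": {"commands": [{"fingers": 1,"tx": 0,"ty": 0,"tz": -0.003,"ax": 0.0,"ay": 0,"az": 0},{"fingers": 1,"tx": 0,"ty": 0,"tz": -0.006,"ax": 0,"ay": 0,"az": 0},{"fingers": 1,"tx": 0,"ty": 0,"tz": -0.009,"ax": 0,"ay": 0,"az": 0},{"fingers": 1,"tx": 0,"ty": 0,"tz": -0.011,"ax": 0,"ay": 0,"az": 0},{"fingers": 1,"tx": 0,"ty": 0,"tz": -0.013,"ax": 0,"ay": 0,"az": 0}]}}

```text
time_s: 3.9
tcp_pos: [0.6414, 0.0533, 0.0466]
ee_rot: [[0.0, -1.0, 0.012], [0.0, 0.012, 1.0], [-1.0, -0.0, 0.0]]
wrist_force: [0.2, 1.1, 2.1]
gripper_width: 0.005
```

Emit:
{"fn": "play_rows", "kwargs": {"commands": [{"fingers": 1,"tx": 0,"ty": 0,"tz": -0.0013,"ax": 0.0,"ay": 0,"az": 0},{"fingers": 1,"tx": 0,"ty": 0,"tz": -0.0026,"ax": 0,"ay": 0,"az": 0},{"fingers": 1,"tx": 0,"ty": 0,"tz": -0.004,"ax": 0,"ay": 0,"az": 0},{"fingers": 1,"tx": 0,"ty": 0,"tz": -0.004,"ax": 0,"ay": 0,"az": 0},{"fingers": 1,"tx": 0,"ty": 0,"tz": -0.004,"ax": 0,"ay": 0,"az": 0}]}}

```text
time_s: 4.32
tcp_pos: [0.6414, 0.0529, 0.0467]
ee_rot: [[0.001, -1.0, 0.012], [0.003, 0.012, 1.0], [-1.0, -0.001, 0.003]]
wrist_force: [-1.1, 10.5, 2.1]
gripper_width: 0.006
```

Emit:
{"fn": "play_rows", "kwargs": {"commands": [{"fingers": 1,"tx": 0,"ty": 0,"tz": 0.055,"ax": 0.0,"ay": 0,"az": 0},{"fingers": 1,"tx": 0,"ty": 0.0,"tz": 0.11,"ax": 0,"ay": 0,"az": 0},{"fingers": 1,"tx": 0,"ty": 0.055,"tz": 0.12,"ax": 0,"ay": 0,"az": 0},{"fingers": 1,"tx": 0,"ty": 0.11,"tz": 0.12,"ax": 0,"ay": 0,"az": 0},{"fingers": 1,"tx": 0,"ty": 0.163,"tz": 0.12,"ax": 0,"ay": 0,"az": 0}]}}

```text
time_s: 4.73
tcp_pos: [0.5175, 0.1416, 0.0453]
ee_rot: [[-0.003, -1.0, 0.012], [-0.002, 0.012, 1.0], [-1.0, 0.003, -0.002]]
wrist_force: [-0.7, 0.1, 0.2]
gripper_width: 0.009
```

Emit:
{"fn": "play_rows", "kwargs": {"commands": [{"fingers": 1,"tx": 0,"ty": 0,"tz": -0.012,"ax": 0.0,"ay": 0,"az": 0},{"fingers": 1,"tx": 0,"ty": 0,"tz": -0.024,"ax": 0,"ay": 0,"az": 0},{"fingers": 1,"tx": 0,"ty": 0,"tz": -0.036,"ax": 0,"ay": 0,"az": 0},{"fingers": 1,"tx": 0,"ty": 0,"tz": -0.048,"ax": 0,"ay": 0,"az": 0},{"fingers": 1,"tx": 0,"ty": 0,"tz": -0.06,"ax": 0,"ay": 0,"az": 0}]}}

```text
time_s: 5.15
tcp_pos: [0.5205, 0.0959, 0.0466]
ee_rot: [[0.0, -1.0, 0.014], [0.0, 0.014, 1.0], [-1.0, -0.0, 0.0]]
wrist_force: [-1.2, 3.0, 0.4]
gripper_width: 0.006
```

Emit:
{"fn": "play_rows", "kwargs": {"commands": [{"fingers": 1,"tx": 0,"ty": 0,"tz": -0.01,"ax": 0.0,"ay": 0,"az": 0},{"fingers": 1,"tx": 0,"ty": 0,"tz": -0.02,"ax": 0,"ay": 0,"az": 0},{"fingers": 1,"tx": 0,"ty": 0,"tz": -0.03,"ax": 0,"ay": 0,"az": 0},{"fingers": 1,"tx": 0,"ty": 0,"tz": -0.038,"ax": 0,"ay": 0,"az": 0},{"fingers": 1,"tx": 0,"ty": 0,"tz": -0.045,"ax": 0,"ay": 0,"az": 0}]}}

```text
time_s: 5.57
tcp_pos: [0.5197, 0.0623, 0.0467]
ee_rot: [[0.001, -1.0, 0.013], [0.0, 0.013, 1.0], [-1.0, -0.001, 0.0]]
wrist_force: [0.5, 2.4, -0.6]
gripper_width: 0.002
```

Emit:
{"fn": "play_rows", "kwargs": {"commands": [{"fingers": 1,"tx": 0,"ty": 0,"tz": -0.002,"ax": 0.0,"ay": 0,"az": 0},{"fingers": 1,"tx": 0,"ty": 0,"tz": -0.004,"ax": 0,"ay": 0,"az": 0},{"fingers": 1,"tx": 0,"ty": 0,"tz": -0.006,"ax": 0,"ay": 0,"az": 0},{"fingers": 1,"tx": 0,"ty": 0,"tz": -0.007,"ax": 0,"ay": 0,"az": 0},{"fingers": 1,"tx": 0,"ty": 0,"tz": -0.007,"ax": 0,"ay": 0,"az": 0}]}}

```text
time_s: 5.98
tcp_pos: [0.5193, 0.0577, 0.0468]
ee_rot: [[0.0, -1.0, 0.012], [-0.0, 0.012, 1.0], [-1.0, -0.0, -0.0]]
wrist_force: [0.0, 1.7, 0.6]
gripper_width: 0.003
```

Emit:
{"fn": "play_rows", "kwargs": {"commands": [{"fingers": 1,"tx": 0,"ty": 0,"tz": -0.0013,"ax": 0.0,"ay": 0,"az": 0},{"fingers": 1,"tx": 0,"ty": 0,"tz": -0.0026,"ax": 0,"ay": 0,"az": 0},{"fingers": 1,"tx": 0,"ty": 0,"tz": -0.004,"ax": 0,"ay": 0,"az": 0},{"fingers": 1,"tx": 0,"ty": 0,"tz": -0.0053,"ax": 0,"ay": 0,"az": 0},{"fingers": 1,"tx": 0,"ty": 0,"tz": -0.0053,"ax": 0,"ay": 0,"az": 0}]}}

```text
time_s: 6.4
tcp_pos: [0.5193, 0.0554, 0.0468]
ee_rot: [[0.001, -1.0, 0.013], [0.003, 0.013, 1.0], [-1.0, -0.001, 0.003]]
wrist_force: [-1.7, 10.2, 0.8]
gripper_width: 0.008
```

Emit:
{"fn": "play_rows", "kwargs": {"commands": [{"fingers": 1,"tx": 0,"ty": 0,"tz": 0.055,"ax": 0.0,"ay": 0,"az": 0},{"fingers": 1,"tx": -0.05,"ty": 0,"tz": 0.06,"ax": 0,"ay": 0,"az": 0},{"fingers": 1,"tx": -0.1,"ty": 0,"tz": 0.06,"ax": 0,"ay": 0,"az": 0},{"fingers": 1,"tx": -0.15,"ty": 0,"tz": 0.06,"ax": 0,"ay": 0,"az": 0},{"fingers": 1,"tx": -0.2,"ty": 0,"tz": 0.06,"ax": 0,"ay": 0,"az": 0}]}}

```text
time_s: 6.82
tcp_pos: [0.5184, 0.0981, 0.1979]
ee_rot: [[-0.003, -1.0, 0.012], [-0.002, 0.012, 1.0], [-1.0, 0.003, -0.002]]
wrist_force: [1.2, -0.4, 0.2]
gripper_width: 0.008
```

Emit:
{"fn": "play_rows", "kwargs": {"commands": [{"fingers": 1,"tx": -0.05,"ty": -0.015,"tz": -0.0,"ax": 0.0,"ay": 0,"az": 0},{"fingers": 1,"tx": -0.1,"ty": -0.03,"tz": -0.01,"ax": 0,"ay": 0,"az": 0},{"fingers": 1,"tx": -0.14,"ty": -0.045,"tz": -0.04,"ax": 0,"ay": 0,"az": 0},{"fingers": 1,"tx": -0.18,"ty": -0.06,"tz": -0.08,"ax": 0,"ay": 0,"az": 0},{"fingers": 1,"tx": -0.2,"ty": -0.075,"tz": -0.12,"ax": 0,"ay": 0,"az": 0}]}}

```text
time_s: 7.23
tcp_pos: [0.575, 0.007, 0.3506]
ee_rot: [[0.004, -1.0, 0.011], [-0.0, 0.011, 1.0], [-1.0, -0.004, -0.0]]
wrist_force: [1.0, 0.3, 0.0]
gripper_width: 0.004
```

Emit:
{"fn": "play_rows", "kwargs": {"commands": [{"fingers": 1,"tx": 0,"ty": 0,"tz": -0.055,"ax": 0.0,"ay": 0,"az": 0},{"fingers": 1,"tx": 0,"ty": 0,"tz": -0.11,"ax": 0,"ay": 0,"az": 0},{"fingers": 1,"tx": 0,"ty": 0,"tz": -0.165,"ax": 0,"ay": 0,"az": 0},{"fingers": 1,"tx": 0,"ty": 0,"tz": -0.22,"ax": 0,"ay": 0,"az": 0},{"fingers": 1,"tx": 0,"ty": 0,"tz": -0.275,"ax": 0,"ay": 0,"az": 0}]}}

```text
time_s: 7.65
tcp_pos: [0.5707, -0.2003, 0.3463]
ee_rot: [[-0.003, -1.0, 0.013], [0.0, 0.013, 1.0], [-1.0, 0.003, 0.0]]
wrist_force: [1.3, -0.5, -0.1]
gripper_width: 0.006
```

Emit:
{"fn": "play_rows", "kwargs": {"commands": [{"fingers": 1,"tx": 0,"ty": 0,"tz": -0.04,"ax": 0.0,"ay": 0,"az": 0},{"fingers": 1,"tx": 0.04,"ty": 0,"tz": -0.04,"ax": 0,"ay": 0,"az": 0},{"fingers": 1,"tx": 0.08,"ty": 0,"tz": -0.04,"ax": 0,"ay": 0,"az": 0},{"fingers": 1,"tx": 0.124,"ty": 0,"tz": -0.04,"ax": 0,"ay": 0,"az": 0},{"fingers": 1,"tx": 0.124,"ty": 0,"tz": -0.04,"ax": 0,"ay": 0,"az": 0}]}}

```text
time_s: 8.07
tcp_pos: [0.5668, -0.2274, 0.2456]
ee_rot: [[-0.016, -1.0, 0.015], [0.005, 0.015, 1.0], [-1.0, 0.017, 0.005]]
wrist_force: [-1.5, 0.8, -1.5]
gripper_width: 0.01
```

```bash
python3 - <<'E'
from h import *
s=r.sense();print(s['tcp_pos'],s['wrist_force'])
c=viewer.capture('scene');t=viewer.capture('top')
a=np.array(c['image'])[100:320,170:390];b=np.array(t['image'])[90:310,200:420]
cv2.imwrite('pics/chk.png',cv2.resize(np.hstack([a,b]),(800,400),interpolation=cv2.INTER_CUBIC)[...,::-1])
E
```

```text
[ 0.56676205 -0.22741099  0.24561727] [-1.48463608  0.75870199 -1.52364989]
```

View pics/chk.png

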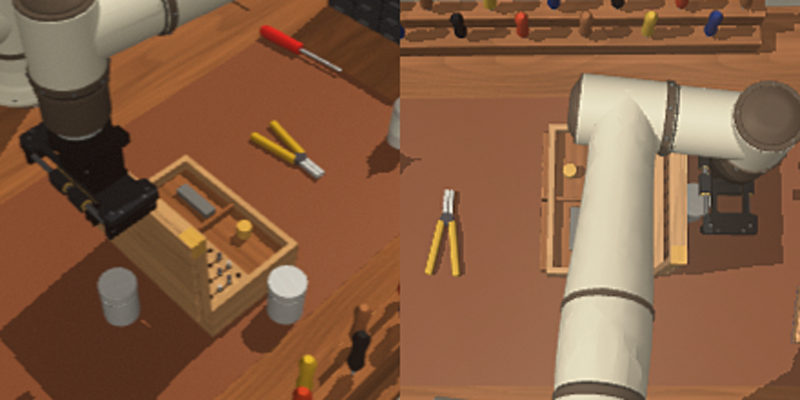

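```bash
python3 - <<'E'
from h import *
s=r.sense();p=s['tcp_pos'];print(p,np.round(s['ee_rot'],3).tolist())
ths=[1.65,1.6,1.55,1.5]+list(np.arange(1.42,.5,-.08))+list(np.arange(.46,-.05,-.04))
f=lambda th:np.array([-.147+.16*np.cos(th)-.026*np.sin(th)-.0095,.072+.16*np.sin(th)+.026*np.cos(th)+.019])
b=np.array([p[1],p[2]])
for i in range(0,len(ths),5):
    for th in ths[i:i+5]:
        q=f(th);print('%.2f y%.4f z%.4f  tx %.4f tz %.4f'%(th,*q,-(q-b)[1]/.75,(q-b)[0]/.75))
    b=q
E
```

```text
[ 0.57092106 -0.22863666  0.25317629] [[-0.004, -1.0, 0.013], [-0.001, 0.013, 1.0], [-1.0, 0.004, -0.001]]
1.65 y-0.1951 z0.2484  tx 0.0063 tz 0.0447
1.60 y-0.1872 z0.2502  tx 0.0040 tz 0.0553
1.55 y-0.1792 z0.2515  tx 0.0022 tz 0.0660
1.50 y-0.1711 z0.2524  tx 0.0010 tz 0.0767
1.42 y-0.1582 z0.2531  tx 0.0001 tz 0.0940
1.34 y-0.1452 z0.2527  tx 0.0005 tz 0.0173
1.26 y-0.1323 z0.2513  tx 0.0024 tz 0.0345
1.18 y-0.1196 z0.2488  tx 0.0057 tz 0.0514
1.10 y-0.1071 z0.2454  tx 0.0103 tz 0.0681
1.02 y-0.0949 z0.2409  tx 0.0162 tz 0.0843
0.94 y-0.0831 z0.2355  tx 0.0072 tz 0.0157
0.86 y-0.0718 z0.2292  tx 0.0156 tz 0.0308
0.78 y-0.0610 z0.2220  tx 0.0252 tz 0.0452
0.70 y-0.0509 z0.2140  tx 0.0360 tz 0.0587
0.62 y-0.0414 z0.2051  tx 0.0478 tz 0.0714
0.54 y-0.0326 z0.1956  tx 0.0128 tz 0.0117
0.46 y-0.0247 z0.1853  tx 0.0264 tz 0.0223
0.42 y-0.0210 z0.1800  tx 0.0335 tz 0.0272
0.38 y-0.0176 z0.1745  tx 0.0408 tz 0.0318
0.34 y-0.0143 z0.1689  tx 0.0483 tz 0.0361
0.30 y-0.0113 z0.1631  tx 0.0077 tz 0.0040
0.26 y-0.0086 z0.1573  tx 0.0155 tz 0.0077
0.22 y-0.0060 z0.1513  tx 0.0234 tz 0.0111
0.18 y-0.0037 z0.1452  tx 0.0315 tz 0.0141
0.14 y-0.0017 z0.1391  tx 0.0397 tz 0.0168
0.10 y0.0001 z0.1328  tx 0.0083 tz 0.0024
0.06 y0.0017 z0.1265  tx 0.0167 tz 0.0045
0.02 y0.0029 z0.1202  tx 0.0252 tz 0.0062
-0.02 y0.0040 z0.1138  tx 0.0337 tz 0.0076
```

Emit:
{"fn": "play_rows", "kwargs": {"commands": [{"fingers": 1,"tx": 0.003,"ty": 0,"tz": 0.03,"ax": 0.0,"ay": 0,"az": 0},{"fingers": 1,"tx": 0.005,"ty": 0,"tz": 0.042,"ax": 0,"ay": 0,"az": 0},{"fingers": 1,"tx": 0.004,"ty": 0,"tz": 0.055,"ax": 0,"ay": 0,"az": 0},{"fingers": 1,"tx": 0.002,"ty": 0,"tz": 0.066,"ax": 0,"ay": 0,"az": 0},{"fingers": 1,"tx": 0.001,"ty": 0,"tz": 0.0767,"ax": 0,"ay": 0,"az": 0}]}}

```text
time_s: 8.58
tcp_pos: [0.5735, -0.1709, 0.2552]
ee_rot: [[0.004, -1.0, 0.012], [-0.002, 0.012, 1.0], [-1.0, -0.004, -0.002]]
wrist_force: [0.7, -4.0, 3.0]
gripper_width: 0.007
```

Emit:
{"fn": "play_rows", "kwargs": {"commands": [{"fingers": 1,"tx": 0,"ty": 0,"tz": 0.0172,"ax": 0.0,"ay": 0,"az": 0},{"fingers": 1,"tx": 0.001,"ty": 0,"tz": 0.0345,"ax": 0,"ay": 0,"az": 0},{"fingers": 1,"tx": 0.003,"ty": 0,"tz": 0.0517,"ax": 0,"ay": 0,"az": 0},{"fingers": 1,"tx": 0.006,"ty": 0,"tz": 0.0687,"ax": 0,"ay": 0,"az": 0},{"fingers": 1,"tx": 0.011,"ty": 0,"tz": 0.0853,"ax": 0,"ay": 0,"az": 0}]}}

```text
time_s: 9.0
tcp_pos: [0.5739, -0.1053, 0.2452]
ee_rot: [[0.002, -1.0, 0.012], [0.0, 0.012, 1.0], [-1.0, -0.002, 0.0]]
wrist_force: [1.6, -3.9, 3.0]
gripper_width: 0.003
```

Emit:
{"fn": "play_rows", "kwargs": {"commands": [{"fingers": 1,"tx": 0.006,"ty": 0,"tz": 0.0163,"ax": 0.0,"ay": 0,"az": 0},{"fingers": 1,"tx": 0.013,"ty": 0,"tz": 0.032,"ax": 0,"ay": 0,"az": 0},{"fingers": 1,"tx": 0.0216,"ty": 0,"tz": 0.047,"ax": 0,"ay": 0,"az": 0},{"fingers": 1,"tx": 0.0312,"ty": 0,"tz": 0.0615,"ax": 0,"ay": 0,"az": 0},{"fingers": 1,"tx": 0.042,"ty": 0,"tz": 0.075,"ax": 0,"ay": 0,"az": 0}]}}

```text
time_s: 9.42
tcp_pos: [0.5735, -0.0493, 0.2119]
ee_rot: [[-0.001, -1.0, 0.012], [0.0, 0.012, 1.0], [-1.0, 0.001, 0.0]]
wrist_force: [2.0, -2.2, 1.8]
gripper_width: 0.004
```

Emit:
{"fn": "play_rows", "kwargs": {"commands": [{"fingers": 1,"tx": 0.012,"ty": 0,"tz": 0.0127,"ax": 0.0,"ay": 0,"az": 0},{"fingers": 1,"tx": 0.0245,"ty": 0,"tz": 0.0244,"ax": 0,"ay": 0,"az": 0},{"fingers": 1,"tx": 0.0347,"ty": 0,"tz": 0.0324,"ax": 0,"ay": 0,"az": 0},{"fingers": 1,"tx": 0.0417,"ty": 0,"tz": 0.0375,"ax": 0,"ay": 0,"az": 0},{"fingers": 1,"tx": 0.049,"ty": 0,"tz": 0.042,"ax": 0,"ay": 0,"az": 0}]}}

```text
time_s: 9.83
tcp_pos: [0.5736, -0.0186, 0.1754]
ee_rot: [[-0.002, -1.0, 0.013], [-0.0, 0.013, 1.0], [-1.0, 0.002, -0.0]]
wrist_force: [-0.0, -1.4, 2.1]
gripper_width: 0.004
```

Emit:
{"fn": "play_rows", "kwargs": {"commands": [{"fingers": 1,"tx": 0.0075,"ty": 0,"tz": 0.0045,"ax": 0.0,"ay": 0,"az": 0},{"fingers": 1,"tx": 0.015,"ty": 0,"tz": 0.0087,"ax": 0,"ay": 0,"az": 0},{"fingers": 1,"tx": 0.0228,"ty": 0,"tz": 0.0124,"ax": 0,"ay": 0,"az": 0},{"fingers": 1,"tx": 0.0307,"ty": 0,"tz": 0.016,"ax": 0,"ay": 0,"az": 0},{"fingers": 1,"tx": 0.0387,"ty": 0,"tz": 0.0193,"ax": 0,"ay": 0,"az": 0}]}}

```text
time_s: 10.25
tcp_pos: [0.5743, -0.0044, 0.1468]
ee_rot: [[-0.0, -1.0, 0.013], [0.0, 0.013, 1.0], [-1.0, 0.0, 0.0]]
wrist_force: [-0.5, -1.8, 1.4]
gripper_width: 0.003
```

Emit:
{"fn": "play_rows", "kwargs": {"commands": [{"fingers": 1,"tx": 0.0065,"ty": 0,"tz": 0.002,"ax": 0.0,"ay": 0,"az": 0},{"fingers": 1,"tx": 0.013,"ty": 0,"tz": 0.004,"ax": 0,"ay": 0,"az": 0},{"fingers": 1,"tx": 0.0195,"ty": 0,"tz": 0.006,"ax": 0,"ay": 0,"az": 0},{"fingers": 1,"tx": 0.025,"ty": 0,"tz": 0.007,"ax": 0,"ay": 0,"az": 0},{"fingers": 1,"tx": 0.03,"ty": 0,"tz": 0.008,"ax": 0,"ay": 0,"az": 0}]}}

```text
time_s: 10.67
tcp_pos: [0.5746, 0.0018, 0.1245]
ee_rot: [[-0.0, -1.0, 0.013], [0.0, 0.013, 1.0], [-1.0, 0.0, 0.0]]
wrist_force: [-0.5, 0.6, 1.4]
gripper_width: 0.006
```

Emit:
{"fn": "play_rows", "kwargs": {"commands": [{"fingers": 1,"tx": 0.002,"ty": 0,"tz": 0,"ax": 0.0,"ay": 0,"az": 0},{"fingers": 1,"tx": 0.004,"ty": 0,"tz": 0.0,"ax": 0,"ay": 0,"az": 0},{"fingers": 1,"tx": 0.006,"ty": 0,"tz": 0.001,"ax": 0,"ay": 0,"az": 0},{"fingers": 1,"tx": 0.007,"ty": 0,"tz": 0.001,"ax": 0,"ay": 0,"az": 0},{"fingers": 1,"tx": 0.008,"ty": 0,"tz": 0.001,"ax": 0,"ay": 0,"az": 0}]}}

```text
time_s: 11.08
tcp_pos: [0.5749, 0.0024, 0.119]
ee_rot: [[0.001, -1.0, 0.013], [0.0, 0.013, 1.0], [-1.0, -0.001, 0.0]]
wrist_force: [-0.7, 1.9, 2.5]
gripper_width: 0.007
```

Emit:
{"fn": "play_rows", "kwargs": {"commands": [{"fingers": 1,"tx": 0.001,"ty": 0,"tz": 0,"ax": 0.0,"ay": 0,"az": 0},{"fingers": 1,"tx": 0.002,"ty": 0,"tz": 0.0,"ax": 0,"ay": 0,"az": 0},{"fingers": 1,"tx": 0.003,"ty": 0,"tz": 0,"ax": 0,"ay": 0,"az": 0},{"fingers": 1,"tx": 0.004,"ty": 0,"tz": 0,"ax": 0,"ay": 0,"az": 0},{"fingers": 1,"tx": 0.004,"ty": 0,"tz": 0,"ax": 0,"ay": 0,"az": 0}]}}

```text
time_s: 11.5
tcp_pos: [0.575, 0.0025, 0.1179]
ee_rot: [[0.001, -1.0, 0.012], [-0.0, 0.012, 1.0], [-1.0, -0.001, -0.0]]
wrist_force: [-3.2, 2.9, 11.0]
gripper_width: 0.006
```

Emit:
{"fn": "play_rows", "kwargs": {"commands": [{"fingers": 1,"tx": 0.001,"ty": 0,"tz": 0,"ax": 0.0,"ay": 0,"az": 0},{"fingers": 1,"tx": 0.0013,"ty": 0,"tz": 0.0,"ax": 0,"ay": 0,"az": 0},{"fingers": 1,"tx": 0.0013,"ty": 0,"tz": 0,"ax": 0,"ay": 0,"az": 0}]}}

```text
time_s: 11.75
tcp_pos: [0.575, 0.0025, 0.1178]
ee_rot: [[0.002, -1.0, 0.012], [-0.0, 0.012, 1.0], [-1.0, -0.002, -0.0]]
wrist_force: [-5.9, 3.3, 15.1]
gripper_width: 0.001
```

Emit:
{"fn": "play_rows", "kwargs": {"commands": [{"fingers": 1,"tx": -0.02,"ty": 0,"tz": 0,"ax": 0.0,"ay": 0,"az": 0},{"fingers": 1,"tx": -0.07,"ty": 0,"tz": 0.0,"ax": 0,"ay": 0,"az": 0},{"fingers": 1,"tx": -0.12,"ty": 0,"tz": 0.05,"ax": 0,"ay": 0,"az": 0},{"fingers": 1,"tx": -0.17,"ty": 0,"tz": 0.1,"ax": 0,"ay": 0,"az": 0},{"fingers": 1,"tx": -0.2,"ty": 0,"tz": 0.15,"ax": 0,"ay": 0,"az": 0}]}}

```text
time_s: 12.17
tcp_pos: [0.576, 0.095, 0.253]
ee_rot: [[0.002, -1.0, 0.015], [0.0, 0.015, 1.0], [-1.0, -0.002, 0.0]]
wrist_force: [1.7, 0.1, -0.1]
gripper_width: 0.006
```

Emit:
{"fn": "play_rows", "kwargs": {"commands": [{"fingers": 1,"tx": 0,"ty": 0.04,"tz": 0.05,"ax": 0.0,"ay": 0,"az": 0},{"fingers": 1,"tx": 0,"ty": 0.08,"tz": 0.1,"ax": 0,"ay": 0,"az": 0},{"fingers": 1,"tx": 0,"ty": 0.12,"tz": 0.15,"ax": 0,"ay": 0,"az": 0},{"fingers": 1,"tx": 0,"ty": 0.16,"tz": 0.2,"ax": 0,"ay": 0,"az": 0},{"fingers": 1,"tx": 0,"ty": 0.2,"tz": 0.25,"ax": 0,"ay": 0,"az": 0}]}}

```text
time_s: 12.58
tcp_pos: [0.4462, 0.2603, 0.2505]
ee_rot: [[-0.0, -1.0, 0.013], [-0.0, 0.013, 1.0], [-1.0, 0.0, -0.0]]
wrist_force: [-0.1, 0.4, 0.2]
gripper_width: 0.004
```

```bash
python3 - <<'E'
from h import *
s=r.sense();print(s['tcp_pos'],s['wrist_force'])
c=viewer.capture('scene');t=viewer.capture('top')
a=np.array(c['image'])[100:320,180:400];b=np.array(t['image'])[100:320,200:420]
cv2.imwrite('pics/end.png',cv2.resize(np.hstack([a,b]),(800,400),interpolation=cv2.INTER_CUBIC)[...,::-1])
# predicted closed outline vs image
from fit import *
p=[.5781,-.0575,-1.5889,0,0,0]
for n,cc in (('scene',c),('top',t)): print(n,np.round(proj(cc,model(p)),1)[[3,4,7,10]].tolist())
E
```

```text
[0.44624502 0.26026616 0.25047037] [-0.12473855  0.38367576  0.16113415]
scene [[333.7, 227.6], [271.0, 178.7], [333.4, 234.9], [276.0, 189.5]]
top [[280.8, 155.4], [279.2, 238.8], [277.3, 162.0], [275.8, 238.0]]
```

View pics/end.png

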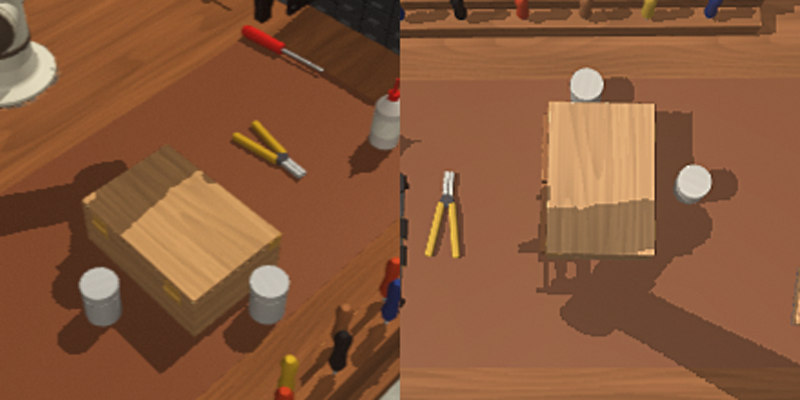

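```bash
python3 -c "
from h import *
print(job.finish_job())"
```

```text
the job is handed in; nothing more can be done
None
```

The bit case is shut and the job is handed in, after about 12.6 s of robot time. No verdict is reported.

- **Drawers:** I pushed each one home with the closed fingertips. Both came to a hard stop at about 10 N. The two stop positions, y = 0.0529 (left) and y = 0.0554 (right), fit the case's measured yaw.
- **Lid:** I pushed it over from behind along its arc and slowed down near the end, to about 0.5 rad/s or less. It stopped on the rim at TCP z = 0.118, against about 0.117 predicted, under a brief 15 N press. The arm then lifted clear.
- **Last checks:** The wrist force reads about zero. In the final pictures the lid lies flat, and its front corners are within 1–2 px of where the model puts a closed lid. Both drawer fronts appear shut, and the tins and pliers appear where they were. I judged that by eye and did not re-measure them.
- **Not checked:** The collet and slip stone are now hidden under the lid. They looked unmoved in the check picture taken just before I closed it. I saw no check that failed or disagreed.

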